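# Walk the die block round to face the fence

### The arm

A 6-joint arm with a two-finger parallel gripper is mounted at the origin on a cart in front of the work surface, level with it; the furniture and walls round the work are solid. World frame = base frame: x ahead of the robot, y to its left, z up, the work surface at z = 0. Lengths are in mm, angles in rad, forces in N, time in s.
With the tool pointing down it reaches from about 250 to 800 mm from the base axis. Payload 3.9 kg.
Tool frame: the origin (TCP) lies midway between the tips of the shut fingers; the grasp point (between the pads) lies 19 mm behind it; z points along the fingers, y is the direction in which the jaws open and shut (so a half turn about z gives the same grasp; the last joint's range is limited). The gripper opens to 85 mm and grips with 20 to 120 N. Pads are 22 mm wide; open, the fingers measure 114 mm over their backs; the gripper's body (76 mm by 85 mm) begins 54 mm behind the grasp point. The pads swing forward as they close: fully open they stand 13 mm farther back than shut.
Start: joints at [0, 0.26, -0.138, 1.173, 0, 1.571], TCP at [524.991, -0, 231.304] pointing down, gripper open.
Joint ranges: [-2.78, 2.78], [-0.83, 1.72], [-1.28, 1.37], [-1.9, 2.12], [-1.57, 1.48], [-3.14, 3.14]. Speed limits (rad/s): [2.57, 2.57, 3.14, 3.14, 3.14, 3.14].

### API

Orientations are given as a rotation vector (axis times angle).
In Python, from bench import bot gives the robot as it stands.
- The arm moves only by the tool move_arm, never from a script. Its arguments are lists of equal length, an entry for each row: "translation": the shift along the world's x, y, z each as a share of 20 mm, from -1 to 1, a list of three; "twist": the turn, a rotation vector about the world's x, y, z each as a share of pi rad, from -1 to 1, a list of three; "hand": the closure, from -1 (fully open) to 1 (shut). In form: {"translation": [[x, y, z], ...], "twist": [[wx, wy, wz], ...], "hand": [hand, ...]}. A call has exactly 8 rows; each row shifts and turns the pose as measured when the row begins; what a row does not reach is not made up. A row lasts 1/10 s, in which the tool goes at most 50 mm and 8.59 degrees, less where a joint would pass 70% of its speed; a pose out of reach is approached as far as the arm can. A call with a number of a shift or a turn outside -1 to 1 is refused whole. A call with a gripper value outside its range is refused whole. The fingers move at their own pace and stop on an object; "newtons" is the grip in N (left out, the last holds). Time passes only in rows, so rows that do not move let the fingers close, or fill a call up. It gives the time, the measured TCP pose, the force and the opening at its end, in the units of the state.
- bot.get_state(): the state, without advancing time (a new reading comes with each control period).
- bot.capture(name): name is "scene" or "side" or "wrist"; returns the picture (400x640x3 uint8, red, green, blue); there is no depth.
- bot.camera_params(name): a dict with "mtx" (3x3 intrinsics, pixels), "R" (3x3) and "t" (3): a world point X has camera coordinates R X + t. Camera axes: x right, y down, z forward; pixel columns grow to the right and rows downward; lengths in mm; the calibration is good to about 2 mm. A picture is of the moment at which its call begins: read the wrist's pose just before it. camera_params takes no time and is no camera call; for the wrist camera it gives the pose at the moment of the call.
- bot.job_done(): hands the job in, once; it reports no verdict.
Trained networks look in the newest picture that a camera, given by its name, has taken for a name from the list of things; names that differ only in an ending like _2 or _b are one class to them, and where a whole thing is asked for, a point or a joint stands for the part that bears it (a point fixed in the world has none). Each returns a list of dicts, best first, with "p" (0 to 1); they miss things now and then, are a little off and sometimes report something else, mostly with a low value. They report only what shows in the picture. A call takes as long as a camera call. They do not tell look-alikes from the thing itself.
- bot.silhouettes(label, camera): "region" (400x640 bool, what is visible of it) and "uv" ([column, row] in pixels, amid what is visible of it).
- bot.pinpoint(label, camera): "uv" ([column, row] in pixels: a listed point, or the origin of a listed thing).
The state is a dict: "clock": time; "joint_pos": joint angles; "joint_velocities": joint speeds; "tau": joint torques, N m; "eef_pos": TCP position; "tool_rot": TCP orientation; "force": force on the tool from outside, world axes, zero at the start; "moment": the same for the moment, N m; "finger_gap": finger opening in mm.
Only numpy, scipy, OpenCV 4.12 (cv2) and the standard library are available. Lean on these libraries where they do the work, as an engineer would, in place of code of your own. Each camera call takes 0.05 s, during which the arm holds its last target. There are 200 camera calls.

### The job

The heavy cast die block lies skewed on the bench: walk it round with the fingertips, pushing one corner and then another, until its slotted face looks squarely at the fence, and only then push it home, so that the slotted face ends flat against the fence and the slot is in line with the notch in the fence (to about 1 cm). Only push it, flat on the bench, and never lift or tip it; it must not touch the fence while it is still clearly skewed, and the small things lying around must not be disturbed.

Things in the scene. Friction and masses are not known exactly. Their poses are not given: they have to be found in the camera images.
- block: Loose cast aluminium die block, 0.67 to 0.97 kg, 92 mm (its x) by 110 mm (its y) by 32 mm high; takes some 4 to 10 N to slide. Origin: centre of its underside, z up. The 110 mm face at x = +46 mm is the slotted one: upright slot 24 mm wide, 16 mm deep, in its middle; other sides plain. At the start that face is turned 45 to 85 degrees counter-clockwise (from above) from square to the fence.
- fence: Fixed aluminium angle, upright 190 mm long (its y), 30 mm high, 10 mm thick; notch 14 mm wide, 12 mm deep, mid top edge; its foot reaches 42 mm behind the front face. Origin: foot of the front face below the notch; x points into the fence, away from the robot (front face is x = 0), z up. When home the block has the fence's yaw and its origin is at x = -46 mm, y = 0 here.
- face_left (a point): Point on the block's slotted face near its left end: block frame x = +46, y = +50, z = +16 mm.
- face_right (a point): Point on the block's slotted face near its right end: block frame x = +46, y = -50, z = +16 mm.
- flux_tin: Loose bystander: round yellow tin, 47 mm across, 23 mm high; origin under its centre.
- tape_roll: Loose bystander: roll of black tape lying flat, 58 mm across, 19 mm high; origin under its centre.
- battery: Loose bystander: small grey battery lying behind the fence, 50 mm (its x) by 14 by 14 mm; origin under its centre.
- tweezers: Loose bystander: steel tweezers, 127 mm (its x) by 18 mm by 9 mm; origin under the centre.
There are look-alikes about, which are no part of the job. Leave any orange look-alike of the block alone.

How it is judged:
By the outcome, as a careful person would: the job done as asked, in the order asked, and still so for the second after the job is handed in, with the robot touching nothing.
It also fails if it takes over 58 s, if anything falls off the work surface, if the arm or the gripper's body presses on something with over 40 N, if the wrist force passes 120 N, or if a joint passes its speed limit or range.

## Working session

There is one attempt and no reset: what is moved stays moved. The work goes in short steps, Python scripts to look and compute and a tool call to move; the robot and the scene stay as the last step left them, time stands still between calls to the robot, and variables do not carry over. Pictures are saved under pics/ and viewed, about 8 in all and at most 12, crops included, and the job is handed in when it is done.

Besides the shell and the picture viewer there is one more tool, called after ">>>" as name(argument=value, ...) on one line, values as JSON. move_arm: Moves the arm, as the interface text tells. Shift numbers are shares of 20 mm and turn numbers shares of pi rad, none past 1 either way. Its arguments: {"type":"object","properties":{"translation":{"type":"array","items":{"type":"array","items":{"type":"number"}}},"twist":{"type":"array","items":{"type":"array","items":{"type":"number"}}},"hand":{"type":"array","items":{"type":"number"}},"newtons":{"type":"number"}},"required":["translation","twist","hand"]}

```bash
mkdir -p pics; ls
python3 - <<'E'
from bench import bot
import cv2,numpy as np
for c in ["scene","side"]:
    im=bot.capture(c); cv2.imwrite(f"pics/{c}0.png",im[:,:,::-1])
    P=bot.camera_params(c); print(c,P["mtx"].round(1).tolist(),(-P["R"].T@P["t"]).round(0))
    for l in ["block","fence","face_left","face_right","flux_tin","tape_roll","battery","tweezers"]:
        for d in bot.pinpoint(l,c)[:3]:
            u=np.array(d["uv"]);r=P["R"].T@np.linalg.solve(P["mtx"],[u[0],u[1],1]);o=-P["R"].T@P["t"]
            z=16 if 'face' in l else 0
            X=o+r*(z-o[2])/r[2]
            print(l,round(d["p"],2),u.round(0),X.round(0))
print(bot.get_state())
E
```

```text
pics
scene [[461.6, 0.0, 318.3], [0.0, 461.6, 206.2], [0.0, 0.0, 1.0]] [164. 778. 752.]
block 0.82 [441. 234.] [363.  75.   0.]
block 0.78 [344. 242.] [516. 227.   0.]
fence 0.74 [297. 211.] [653. 219.   0.]
face_left 0.88 [337. 258.] [493. 283.  16.]
face_left 0.61 [410. 226.] [422. 112.  16.]
face_right 0.74 [318. 225.] [579. 235.  16.]
face_right 0.57 [445. 205.] [394.   3.  16.]
face_right 0.52 [346. 239.] [510. 228.  16.]
flux_tin 0.95 [266. 288.] [563. 419.   0.]
tape_roll 0.82 [353. 167.] [645.   8.   0.]
tape_roll 0.3 [316. 225.] [593. 224.   0.]
battery 0.52 [272. 197.] [730. 221.   0.]
tweezers 0.58 [296. 327.] [463. 449.   0.]
side [[457.0, 0.0, 314.6], [0.0, 457.0, 193.7], [0.0, 0.0, 1.0]] [ 336. 1103.  840.]
block 0.72 [331. 204.] [531. 213.   0.]
block 0.64 [400. 180.] [361.  69.   0.]
block 0.46 [295. 259.] [570. 423.   0.]
fence 0.73 [286. 199.] [654. 224.   0.]
face_left 0.86 [379. 184.] [415. 121.  16.]
face_left 0.69 [339. 220.] [494. 285.  16.]
face_right 0.72 [390. 159.] [401.  -2.  16.]
face_right 0.67 [306. 201.] [594. 234.  16.]
flux_tin 0.8 [298. 260.] [562. 
[... 222 characters left out ...]
0.]
{'clock': 0.9, 'joint_pos': array([-2.81320871e-06,  2.59954977e-01, -1.38070952e-01,  1.17268981e+00,
       -3.12728549e-05,  1.57078819e+00]), 'joint_velocities': array([ 1.11543881e-03, -9.26376447e-04,  2.76560117e-04, -9.21320098e-04,
       -9.05815950e-04, -4.47770253e-05]), 'tau': array([-1.34429945e-03, -4.05598676e+01,  2.54238403e+01,  7.30200791e-04,
       -2.49000886e-04,  6.17582828e-06]), 'eef_pos': array([ 5.25010134e+02, -1.14967858e-02,  2.31338965e+02]), 'tool_rot': array([2.22137963e+00, 2.22139145e+00, 5.47693177e-05]), 'force': array([ 0.02383764, -0.01708456, -0.45771211]), 'moment': array([ 0.03376946,  0.02982159, -0.01428798]), 'finger_gap': 85.48314416549715}
```

View pics/scene0.png

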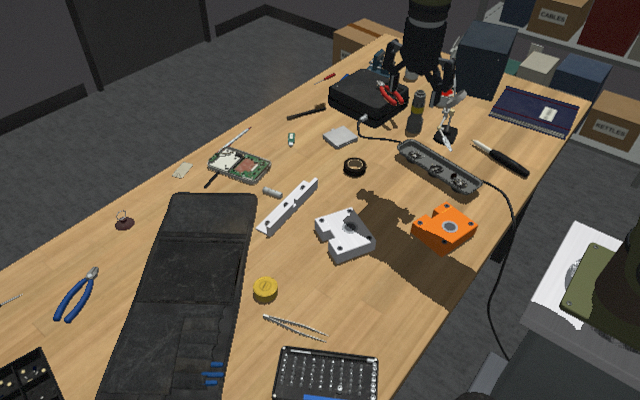

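View pics/side0.png

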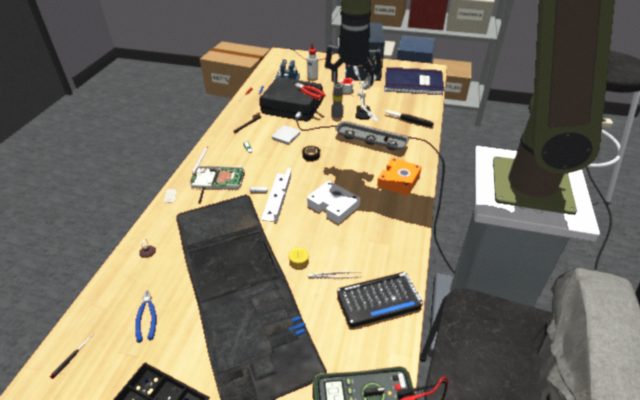

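The grey block is near scene pixel (345,235), with its slot facing the lower left. The fence runs from (260,230) to (317,182), and the orange look-alike is at (445,228). Next I'll fit models to the silhouettes for accurate poses.

```bash
cat > h.py <<'E'
from bench import bot
import numpy as np,cv2
from scipy.optimize import minimize
def box(x0,x1,y0,y1,z0,z1): return np.array([[x,y,z] for x in(x0,x1) for y in(y0,y1) for z in(z0,z1)],float)
M={"block":[box(-46,30,-55,55,0,32),box(30,46,12,55,0,32),box(30,46,-55,-12,0,32)],
   "fence":[box(0,10,-95,95,0,18),box(0,10,7,95,0,30),box(0,10,-95,-7,0,30),box(0,42,-95,95,0,4)],
   "flux_tin":None}
def proj(P,X):
    c=X@P["R"].T+P["t"]; p=c@P["mtx"].T; return p[:,:2]/p[:,2:]
def place(q,X):
    c,s=np.cos(q[2]),np.sin(q[2]); return X@np.array([[c,s,0],[-s,c,0],[0,0,1]])+[q[0],q[1],0]
def mask(P,q,name,S=4):
    m=np.zeros((400*S,640*S),np.uint8)
    for b in M[name]:
        h=cv2.convexHull(proj(P,place(q,b)).astype(np.float32)*S+ (S-1)/2)
        cv2.fillConvexPoly(m,np.round(h).astype(np.int32),1)
    return cv2.resize(m.astype(np.float32),(640,400),interpolation=cv2.INTER_AREA)
def ray(P,u,z):
    r=P["R"].T@np.linalg.solve(P["mtx"],[u[0],u[1],1]);o=-P["R"].T@P["t"]; return o+r*(z-o[2])/r[2]
def fit(name,q0,views):  # views: list of (P,region)
    def cost(q):
        e=0
        for P,r in views:
            m=mask(P,q,name); e+=1-np.minimum(m,r).sum()/np.maximum(m,r).sum()
        return e/len(views)
    best=None
    for dy in(-.15,0,.15):
        q1=np.array(q0,float)+[0,0,dy]
        s=minimize(cost,q1,method="Nelder-Mead",options=dict(initial_simplex=q1+np.array([[0,0,0],[10,0,0],[0,10,0],[0,0,.15]]),xatol=.1,fatol=1e-4,maxiter=150))
        if best is None or s.fun<best.fun: best=s
    return best.x,best.fun
def region(name,cam,near,P):
    ds=bot.silhouettes(name,cam)
    ds=[(np.linalg.norm(ray(P,d["uv"],16)[:2]-np.array(near[:2])),d) for d in ds]
    ds=[x for x in ds if x[0]<60]
    return min(ds,key=lambda x:x[0])[1]["region"].astype(np.float32) if ds else None
def look(name,q0,cams=("scene","side"),cap=True):
    V=[]
    for c in cams:
        P=bot.camera_params(c)
        if cap: bot.capture(c)
        r=region(name,c,q0,P)
        if r is not None: V.append((c,P,r))
        else: print("no",name,c)
    for c,P,r in V if len(V)>1 else []:
        x,f=fit(name,q0,[(P,r)]); print(name,c,x.round(1)[:2],np.degrees(x[2]).round(1),f.round(3))
    x,f=fit(name,q0,[v[1:] for v in V]); print(name,"ALL",x.round(1)[:2],np.degrees(x[2]).round(1),f.round(3))
    return x
E
python3 - <<'E'
from h import *
b=look("block",[520,222,1.09]); f=look("fence",[655,221,0.2])
y=f[2];R=np.array([[np.cos(y),-np.sin(y)],[np.sin(y),np.cos(y)]])
print("home",f[:2]+R@[-46,0],"block in fence",R.T@(b[:2]-f[:2]),np.degrees(b[2]-y))
im=bot.capture("scene");P=bot.camera_params("scene")
for n,q in(("block",b),("fence",f)):
    for B in M[n]:
        p=cv2.convexHull(proj(P,place(q,B)).astype(np.float32)).astype(int); cv2.polylines(im,[p.astype(np.int32)],True,(255,0,0),1)
cv2.imwrite("pics/fit.png",cv2.resize(im[140:320,220:420],None,fx=4,fy=4,interpolation=cv2.INTER_NEAREST)[:600,:,::-1])
E
```

```text
block scene [521.6 219.9] 63.4 0.033
block side [524.1 216.7] 64.4 0.064
block ALL [522.2 219.3] 62.8 0.059
fence scene [657.1 222.3] 5.8 0.062
fence side [660.8 217.9] 6.3 0.073
fence ALL [659.  219.7] 6.0 0.1
home [613.29755943 214.87338639] block in fence [-136.11660499   13.89253461] 56.81385312758888
```

View pics/fit.png

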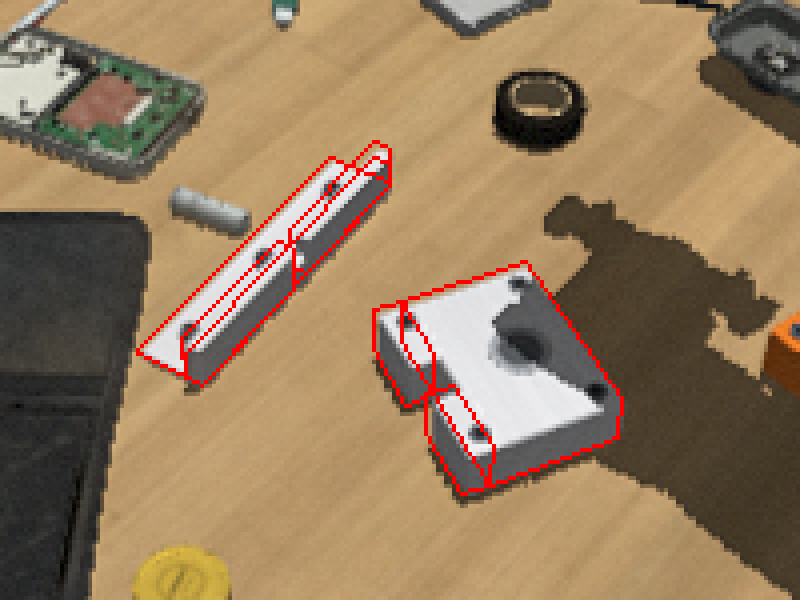

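The fit overlay matches the picture. The block has to turn about -57° and move from (-136, 14) to (-46, 0) in the fence frame. I'll move over with shut fingers, turning the jaw axis parallel to the fence on the way.

>>> move_arm(translation=[[-0.4,1,-0.3],[-0.4,1,-0.3],[-0.4,1,-0.3],[-0.4,1,-0.3],[-0.4,1,-0.3],[-0.4,1,-0.3],[-0.4,1,-0.3],[-0.4,1,-0.3]], twist=[[0,0,0.047],[0,0,0.047],[0,0,0.047],[0,0,0.047],[0,0,0.047],[0,0,0.047],[0,0,0.047],[0,0,0.047]], hand=[1,1,1,1,1,1,1,1])

```text
clock: 2.15
eef_pos: [461.0, 163.2, 182.9]
tool_rot: [0.575, 3.086, 0.006]
force: [0.0, 0.6, -0.1]
finger_gap: -0.3
```

>>> move_arm(translation=[[-0.05,1,-0.6],[-0.05,1,-0.8],[-0.05,1,-1],[-0.05,1,-1],[-0.05,1,-1],[-0.05,1,-1],[-0.05,0.6,-1],[0,0,-1]], twist=[[0,0,0.038],[0,0,0.038],[0,0,0.038],[0,0,0.038],[0,0,0],[0,0,0],[0,0,0],[0,0,0]], hand=[1,1,1,1,1,1,1,1])

```text
clock: 2.95
eef_pos: [455.4, 305.1, 33.0]
tool_rot: [-0.213, 3.124, 0.017]
force: [0.7, 0.3, 0.9]
finger_gap: 0.2
```

>>> move_arm(translation=[[0,0,-0.6],[0.2,-0.2,-0.5],[0.4,-0.25,0],[0.4,-0.25,0],[0.3,-0.17,0],[0.3,-0.15,0],[0.3,-0.15,0],[0,0,0]], twist=[[0,0,0],[0,0,0],[0,0,0],[0,0,0],[0,0,0],[0,0,0],[0,0,0],[0,0,0]], hand=[1,1,1,1,1,1,1,1])

```text
clock: 3.75
eef_pos: [495.9, 280.1, 9.1]
tool_rot: [-0.214, 3.127, 0.019]
force: [0.1, 0.6, -0.5]
finger_gap: 0.2
```

```bash
cat > l.py <<'E'
from h import *
import sys
q0=[float(a) for a in sys.argv[1:4]]; q0[2]=np.radians(q0[2])
F=np.array([659.0,219.7,np.radians(6.0)])
b=look("block",q0); y=F[2];R=np.array([[np.cos(y),-np.sin(y)],[np.sin(y),np.cos(y)]])
print("in fence",(R.T@(b[:2]-F[:2])).round(1),np.degrees(b[2]-y).round(1))
s=bot.get_state(); print(s["eef_pos"].round(1),s["force"].round(1),s["clock"])
c,sn=np.cos(b[2]),np.sin(b[2]); d=s["eef_pos"][:2]-b[:2]; print("tcp in block frame",np.round([c*d[0]+sn*d[1],-sn*d[0]+c*d[1]],1))
print("corners",place(b,np.array([[46,55,0],[46,-55,0],[-46,-55,0],[-46,55,0]],float))[:,:2].round(0).tolist())
if len(sys.argv)>4:
    im=bot.capture("scene"); cv2.imwrite(f"pics/{sys.argv[4]}.png",cv2.resize(im[120:320,200:450],None,fx=3,fy=3)[:,:,::-1])
E
python3 l.py 530 215 55 a
```

```text
block scene [531.2 209.1] 56.3 0.687
block side [535.8 206.2] 56.5 0.409
block ALL [534.5 207.3] 55.9 0.557
in fence [-125.1    0.7] 49.9
[494.8 280.4   8.9] [ 0.1 -0.1  0.6] 3.95
tcp in block frame [38.2 73.9]
corners [[515.0, 276.0], [606.0, 215.0], [554.0, 138.0], [463.0, 200.0]]
```

View pics/a.png

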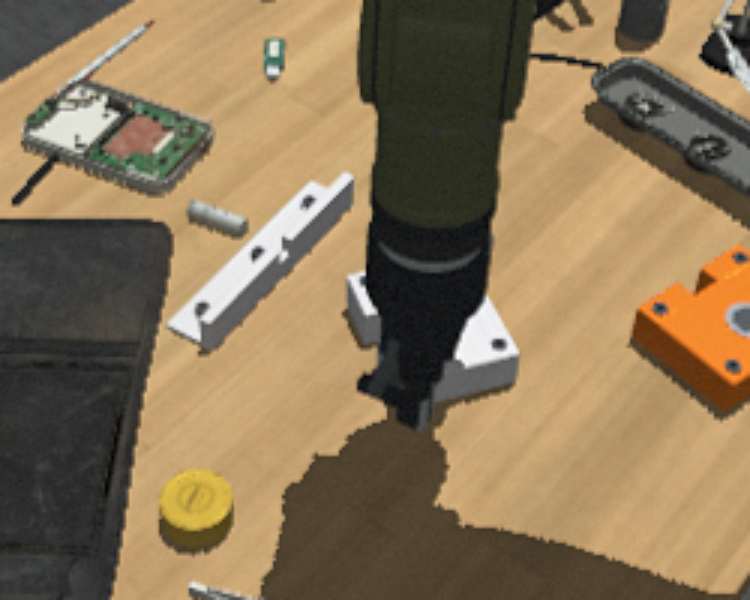

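The arm hides part of the block, so I'll make the fit ignore arm-coloured pixels.

```bash
python3 - <<'E'
s=open('h.py').read()
s=s.replace("""        if cap: bot.capture(c)
        r=region(name,c,q0,P)
        if r is not None: V.append((c,P,r))""","""        im=bot.capture(c).astype(int)
        r=region(name,c,q0,P)
        if r is not None:
            hid=((im.max(2)<75)|(im[:,:,1]>=im[:,:,0]+4)).astype(np.uint8)
            hid=cv2.dilate(cv2.morphologyEx(hid,cv2.MORPH_OPEN,np.ones((5,5))),np.ones((3,3)))
            P=dict(P,keep=1-hid.astype(np.float32)); V.append((c,P,r*P["keep"]))""")
s=s.replace("m=mask(P,q,name);","m=mask(P,q,name)*P['keep'];")
s=s.replace("ds=[x for x in ds if x[0]<60]","ds=[x for x in ds if x[0]<70]")
open('h.py','w').write(s)
E
python3 l.py 530 215 55
```

```text
block scene [532.  209.6] 55.9 0.079
block side [534.8 207. ] 55.5 0.126
block ALL [532.4 208.8] 55.1 0.11
in fence [-127.1    2.3] 49.1
[494.4 280.6   8.7] [0.3 0.3 0.2] 4.2
tcp in block frame [37.2 72.3]
corners [[514.0, 278.0], [604.0, 215.0], [551.0, 140.0], [461.0, 202.0]]
```

>>> move_arm(translation=[[-0.2,0.2,0.05],[0.3,0.45,0.05],[0.3,-0.2,0],[0.3,-0.2,0],[0.3,-0.2,0],[0.3,-0.22,0],[0.3,-0.22,0],[0,0,0]], twist=[[0,0,0],[0,0,0],[0,0,0],[0,0,0],[0,0,0],[0,0,0],[0,0,0],[0,0,0]], hand=[1,1,1,1,1,1,1,1])

```text
clock: 5.0
eef_pos: [528.9, 274.8, 11.0]
tool_rot: [-0.22, 3.128, 0.026]
force: [0.0, 1.4, -0.2]
finger_gap: 0.1
```

```bash
python3 l.py 545 200 42
```

```text
block scene [542.1 190.9] 43.6 0.045
block side [543.6 188.8] 42.2 0.076
block ALL [542.7 189.4] 42.2 0.066
in fence [-118.8  -18. ] 36.2
[527.5 275.   10.9] [-0.8 -0.3 -0.2] 5.2
tcp in block frame [46.2 73.6]
corners [[540.0, 261.0], [614.0, 180.0], [546.0, 118.0], [472.0, 199.0]]
```

>>> move_arm(translation=[[-0.2,0.2,1],[-0.8,0,1],[-1,-0.9,0.3],[-1,-1,0],[-0.7,-1,0],[-0.4,-1,0],[-0.1,-1,-0.3],[0,-0.7,-1]], twist=[[0,0,0],[0,0,0],[0,0,0],[0,0,0],[0,0,0],[0,0,0],[0,0,0],[0,0,0]], hand=[1,1,1,1,1,1,1,1])

```text
clock: 6.0
eef_pos: [441.2, 163.3, 34.1]
tool_rot: [-0.227, 3.121, 0.016]
force: [1.0, 0.7, -0.8]
finger_gap: -0.1
```

```bash
python3 l.py 543 189 42|tail -5
```

```text
block ALL [542.7 189.4] 42.2 0.066
in fence [-118.8  -17.9] 36.2
[440.3 164.1  32.9] [-0.3  0.9  1. ] 6.2
tcp in block frame [-92.9  49.9]
corners [[540.0, 261.0], [614.0, 180.0], [545.0, 118.0], [472.0, 199.0]]
```

>>> move_arm(translation=[[0,0,-0.6],[0.3,0.2,-0.5],[0.5,0.3,0],[0.45,0.3,0],[0.3,0.22,0],[0.3,0.22,0],[0.3,0.2,0],[0,0,0]], twist=[[0,0,0],[0,0,0],[0,0,0],[0,0,0],[0,0,0],[0,0,0],[0,0,0],[0,0,0]], hand=[1,1,1,1,1,1,1,1])

```text
clock: 7.0
eef_pos: [487.8, 199.7, 12.7]
tool_rot: [-0.234, 3.125, 0.019]
force: [-0.1, -0.0, -0.2]
finger_gap: -0.1
```

```bash
python3 l.py 550 195 32
```

```text
block scene [556.1 195.9] 31.0 0.023
block side [561. 191.] 31.7 0.043
block ALL [558.1 194.9] 32.7 0.06
in fence [-102.9  -14.1] 26.7
[487.5 199.   12.9] [ 0.1 -0.8  0.5] 7.2
tcp in block frame [-57.3  41.6]
corners [[567.0, 266.0], [627.0, 173.0], [549.0, 124.0], [490.0, 216.0]]
```

>>> move_arm(translation=[[-0.4,-0.3,0.4],[-0.2,-0.3,1],[0.3,-0.9,1],[1,-1,0.2],[1,-0.9,0],[1,-0.8,0],[1,-0.6,0],[0.8,-0.3,-0.6]], twist=[[0,0,0],[0,0,0],[0,0,0],[0,0,0],[0,0,0],[0,0,0],[0,0,0],[0,0,0]], hand=[1,1,1,1,1,1,1,1])

```text
clock: 8.0
eef_pos: [576.4, 90.0, 62.2]
tool_rot: [-0.234, 3.117, 0.017]
force: [-0.5, 1.2, -0.2]
finger_gap: -0.1
```

```bash
python3 l.py 557 195 31
```

```text
block scene [557.8 194.2] 31.5 0.056
block side [562.3 192.6] 31.3 0.041
block ALL [559.8 192.6] 32.3 0.068
in fence [-101.5  -16.6] 26.3
[573.   91.   59.9] [-0.2  0.7 -0.5] 8.2
tcp in block frame [-43.1 -92.9]
corners [[569.0, 264.0], [628.0, 171.0], [550.0, 122.0], [492.0, 215.0]]
```

>>> move_arm(translation=[[0,0,-0.9],[0,0,-0.9],[-0.1,0.4,-0.5],[-0.15,0.4,0],[-0.15,0.4,0],[-0.2,0.3,0],[-0.15,0.3,0],[0,0,0]], twist=[[0,0,0],[0,0,0],[0,0,0],[0,0,0],[0,0,0],[0,0,0],[0,0,0],[0,0,0]], hand=[1,1,1,1,1,1,1,1])

```text
clock: 9.0
eef_pos: [551.8, 131.1, 17.5]
tool_rot: [-0.242, 3.122, 0.013]
force: [-0.8, -0.2, -0.6]
finger_gap: 0.4
```

```bash
python3 l.py 557 198 25
```

```text
block scene [555.2 209.1] 23.8 0.044
block side [558.1 207.7] 23.5 0.042
block ALL [556.7 208.4] 23.2 0.052
in fence [-102.9   -0.5] 17.2
[552.8 130.3  17.4] [0.2 0.2 0.6] 9.2
tcp in block frame [-34.5 -70.2]
corners [[577.0, 277.0], [621.0, 176.0], [536.0, 140.0], [493.0, 241.0]]
```

>>> move_arm(translation=[[0.1,-0.4,0.4],[0,-0.2,1],[-1,0.2,1],[-1,0.8,0],[-1,1,0],[-1,1,0],[-0.6,1,-0.3],[-0.1,0.5,-0.9]], twist=[[0,0,0],[0,0,0],[0,0,0],[0,0,0],[0,0,0],[0,0,0],[0,0,0],[0,0,0]], hand=[1,1,1,1,1,1,1,1])

```text
clock: 10.0
eef_pos: [466.5, 206.3, 50.4]
tool_rot: [-0.223, 3.109, 0.021]
force: [0.8, 0.3, -0.3]
finger_gap: 0.1
```

```bash
python3 l.py 557 208 24
```

```text
block scene [555.1 209. ] 23.9 0.057
block side [558.8 206.6] 23.9 0.048
block ALL [557.2 207.4] 23.8 0.065
in fence [-102.5   -1.6] 17.8
[466.1 204.5  48.8] [-0.1 -0.   0.4] 10.2
tcp in block frame [-84.6  34. ]
corners [[577.0, 276.0], [621.0, 176.0], [537.0, 139.0], [493.0, 239.0]]
```

>>> move_arm(translation=[[-0.1,0.5,-0.9],[0,0.3,-0.9],[0.4,0,0],[0.35,0.05,0],[0.3,0.05,0],[0.3,0.05,0],[0.3,0.05,0],[0,0,0]], twist=[[0,0,0],[0,0,0],[0,0,0],[0,0,0],[0,0,0],[0,0,0],[0,0,0],[0,0,0]], hand=[1,1,1,1,1,1,1,1])

```text
clock: 11.0
eef_pos: [504.6, 221.2, 17.7]
tool_rot: [-0.209, 3.11, 0.02]
force: [0.8, 0.1, -0.3]
finger_gap: -0.2
```

```bash
python3 l.py 565 209 15
```

```text
block scene [567.8 206.2] 18.5 0.042
block side [571.1 205.4] 18.2 0.044
block ALL [569.  205.5] 18.9 0.053
in fence [-91.   -4.7] 12.9
[504.1 221.2  17.8] [0.7 0.4 0.2] 11.2
tcp in block frame [-56.3  35.9]
corners [[595.0, 272.0], [630.0, 168.0], [543.0, 139.0], [508.0, 243.0]]
```

>>> move_arm(translation=[[-0.4,0,0],[0,0.4,0],[0,0.4,0],[0.25,0,0],[0.3,0.03,0],[0.3,0.03,0],[0.3,0.03,0],[0,0,0]], twist=[[0,0,0],[0,0,0],[0,0,0],[0,0,0],[0,0,0],[0,0,0],[0,0,0],[0,0,0]], hand=[1,1,1,1,1,1,1,1])

```text
clock: 12.0
eef_pos: [516.7, 241.9, 17.6]
tool_rot: [-0.215, 3.114, 0.023]
force: [-0.8, -0.2, -0.2]
finger_gap: -0.0
```

```bash
python3 l.py 575 206 12
```

```text
block scene [578.8 204. ] 10.4 0.028
block side [583.7 201.7] 9.1 0.038
block ALL [580.2 202.6] 9.8 0.061
in fence [-80.1  -8.8] 3.8
[516.3 241.5  17.8] [-0.1  0.6 -0.2] 12.2
tcp in block frame [-56.4  49.3]
corners [[616.0, 265.0], [635.0, 156.0], [544.0, 141.0], [526.0, 249.0]]
```

>>> move_arm(translation=[[-0.5,0,0.4],[0,-0.3,1],[0.2,-1,1],[0.7,-1,0],[0.8,-1,0],[0.7,-1,0],[0.4,-1,0],[0.1,-1,-0.1]], twist=[[0,0,0],[0,0,0],[0,0,0],[0,0,0],[0,0,0],[0,0,0],[0,0,0],[0,0,0]], hand=[1,1,1,1,1,1,1,1])

```text
clock: 13.0
eef_pos: [563.7, 112.7, 71.5]
tool_rot: [-0.221, 3.105, 0.02]
force: [-0.1, -0.4, 0.0]
finger_gap: -0.1
```

```bash
python3 l.py 580 203 9.8; python3 -c "
from h import *
look('fence',[659,219.7,.105])"
```

```text
block scene [579.7 204.9] 11.9 0.068
block side [583.4 201.2] 11.0 0.055
block ALL [581.8 203.6] 11.0 0.076
in fence [-78.4  -7.9] 5.0
[562.1 113.4  70.8] [0.2 0.5 0.1] 13.2
tcp in block frame [-36.6 -84.8]
corners [[616.0, 266.0], [637.0, 158.0], [547.0, 141.0], [526.0, 249.0]]
fence scene [656.9 223. ] 5.6 0.049
fence side [661.3 215.7] 5.8 0.09
fence ALL [659.  219.7] 6.0 0.12
```

>>> move_arm(translation=[[0,-0.1,-0.9],[0,0,-0.9],[0,0,-0.85],[0,0.4,0],[0,0.35,0],[-0.05,0.3,0],[-0.05,0.25,0],[0,0,0]], twist=[[0,0,0],[0,0,0],[0,0,0],[0,0,0],[0,0,0],[0,0,0],[0,0,0],[0,0,0]], hand=[1,1,1,1,1,1,1,1])

```text
clock: 14.2
eef_pos: [560.1, 144.3, 18.7]
tool_rot: [-0.234, 3.104, 0.017]
force: [1.1, -0.9, 0.2]
finger_gap: 0.2
```

```bash
python3 l.py 580 210 8
```

```text
block scene [580.6 215.1] 6.8 0.039
block side [583.9 213.8] 6.5 0.041
block ALL [582.7 214.6] 6.7 0.053
in fence [-76.5   2.9] 0.7
[560.8 143.9  18.8] [-0.4  1.  -0.1] 14.4
tcp in block frame [-29.9 -67.7]
corners [[622.0, 275.0], [635.0, 165.0], [543.0, 155.0], [531.0, 264.0]]
```

>>> move_arm(translation=[[0.05,-0.4,0.3],[-0.3,-0.2,1],[-1,0,1],[-1,0.7,0],[-0.8,1,0],[-0.3,1,0],[0,0.8,-0.3],[0,0.2,-1]], twist=[[0,0,0],[0,0,0],[0,0,-0.005],[0,0,-0.005],[0,0,-0.005],[0,0,0],[0,0,0],[0,0,0]], hand=[1,1,1,1,-0.2,-0.2,-0.2,-0.2])

```text
clock: 15.2
eef_pos: [499.1, 204.9, 48.2]
tool_rot: [-0.144, 3.093, 0.028]
force: [0.1, 0.3, 0.2]
finger_gap: 51.4
```

```bash
python3 l.py 582 214 6.7; python3 -c "
from h import *
from scipy.spatial.transform import Rotation as R
s=bot.get_state();print(s['finger_gap'],R.from_rotvec(s['tool_rot']).as_matrix().round(3))"
```

```text
block scene [580.4 215.5] 5.4 0.039
block side [584.4 213.4] 7.6 0.045
block ALL [583.3 214.2] 7.3 0.059
in fence [-75.9   2.4] 1.3
[496.4 202.3  46. ] [-0.1 -0.6  0.3] 15.4
tcp in block frame [-87.7  -0.8]
corners [[622.0, 275.0], [636.0, 165.0], [545.0, 154.0], [531.0, 263.0]]
51.251609996249094 [[-0.995 -0.091  0.038]
 [-0.091  0.996  0.016]
 [-0.039  0.013 -0.999]]
```

>>> move_arm(translation=[[0,0,-0.9],[0,0,-0.9],[0.5,0.05,-0.25],[0.5,0.05,0],[0.45,0.05,0],[0.35,0.04,0],[0.3,0.03,0],[0,0,0]], twist=[[0,0.012,0],[0,0,0],[0,0,0],[0,0,0.002],[0,0,0.002],[0,0,0],[0,0,0],[0,0,0]], hand=[-0.2,-0.2,-0.2,-0.2,-0.2,-0.2,-0.2,-0.2])

```text
clock: 16.2
eef_pos: [544.4, 204.4, 9.6]
tool_rot: [-0.157, 3.135, 0.028]
force: [0.0, -0.3, 0.4]
finger_gap: 51.1
```

```bash
python3 l.py 597 216 6.5 b; python3 -c "
from h import *
look('fence',[659,219.7,.105])"
```

```text
block scene [597.7 216.2] 6.5 0.061
block side [602.1 212. ] 7.1 0.079
block ALL [599.6 214.4] 6.0 0.081
in fence [-59.6   1. ] 0.0
[543.8 204.5   9.8] [-0.5 -0.1 -0.4] 16.4
tcp in block frame [-56.5  -4. ]
corners [[640.0, 274.0], [651.0, 165.0], [560.0, 155.0], [548.0, 264.0]]
fence scene [658.5 220.6] 5.9 0.101
fence side [661.  218.3] 5.6 0.046
fence ALL [660.2 219.6] 5.9 0.093
```

View pics/b.png

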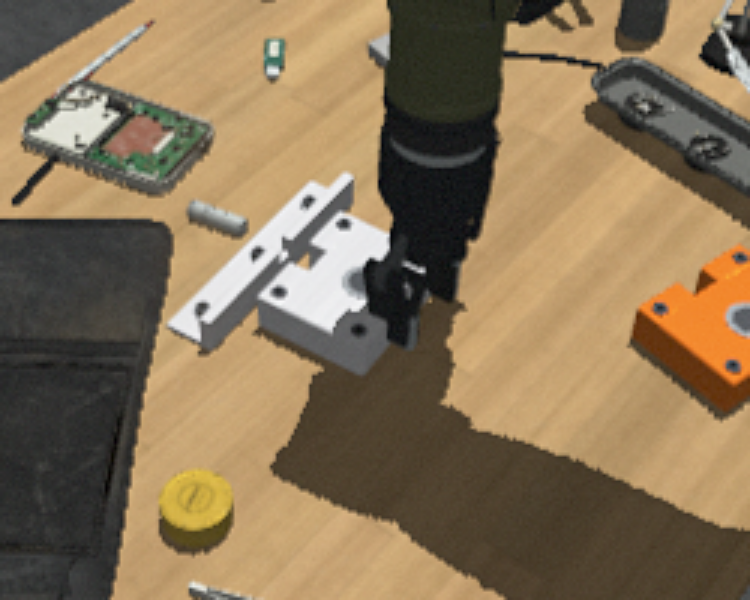

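The block is square to the fence, with about 13 mm to go and the slot at (310,258) opposite the notch at (285,245). I'll push it home gently.

>>> move_arm(translation=[[0.2,0.02,0],[0.2,0.02,0],[0.15,0.015,0],[0.1,0.01,0],[0.1,0.01,0],[0.1,0.01,0],[0.1,0.01,0],[0,0,0]], twist=[[0,0,0],[0,0,0],[0,0,0],[0,0,0],[0,0,0],[0,0,0],[0,0,0],[0,0,0]], hand=[-0.2,-0.2,-0.2,-0.2,-0.2,-0.2,-0.2,-0.2])

```text
clock: 17.45
eef_pos: [547.3, 204.3, 7.7]
tool_rot: [0.16, -3.11, -0.026]
force: [-0.8, -0.8, -0.3]
finger_gap: 51.3
```

```bash
python3 l.py 612 216 6
```

```text
block scene [602.  216.3] 6.5 0.04
block side [605.3 213.7] 6.0 0.033
block ALL [604.  214.7] 6.9 0.051
in fence [-55.3   0.7] 0.9
[547.3 204.3   7.7] [-2.1  0.   0.7] 17.65
tcp in block frame [-57.4  -3.5]
corners [[643.0, 275.0], [656.0, 166.0], [565.0, 155.0], [552.0, 264.0]]
```

>>> move_arm(translation=[[0.3,0.03,0.05],[0.3,0.03,0],[0.3,0.03,0],[0.2,0.02,0],[0.2,0.02,0],[0.2,0.02,0],[0.2,0.02,0],[0,0,0]], twist=[[0,0,0],[0,0,0],[0,0,0],[0,0,0],[0,0,0],[0,0,0],[0,0,0],[0,0,0]], hand=[-0.2,-0.2,-0.2,-0.2,-0.2,-0.2,-0.2,-0.2])

```text
clock: 18.45
eef_pos: [554.9, 204.7, 7.7]
tool_rot: [0.159, -3.055, -0.024]
force: [0.8, -0.1, 0.2]
finger_gap: 51.4
```

```bash
python3 l.py 612 216 6
```

```text
no block side
block ALL [610.1 216.4] 5.5 0.065
in fence [-49.    1.9] -0.5
[555.1 204.6   7.6] [-5.2  0.3  4.2] 18.65
tcp in block frame [-55.9  -6.4]
corners [[651.0, 276.0], [661.0, 166.0], [570.0, 157.0], [559.0, 267.0]]
```

>>> move_arm(translation=[[0.3,0.03,0.05],[0.35,0.03,0],[0.35,0.03,0],[0.4,0.04,0],[0.4,0.04,0],[0.4,0.04,0],[0.4,0.04,0],[0.4,0.04,0]], twist=[[0,0,0],[0,0,0],[0,0,0],[0,0,0],[0,0,0],[0,0,0],[0,0,0],[0,0,0]], hand=[-0.2,-0.2,-0.2,-0.2,-0.2,-0.2,-0.2,-0.2])

```text
clock: 19.45
eef_pos: [552.7, 204.4, 9.0]
tool_rot: [0.153, -2.937, -0.02]
force: [-18.4, 0.5, 12.2]
finger_gap: 50.9
```

```bash
python3 l.py 612 216 6;python3 -c "
from h import *
from scipy.spatial.transform import Rotation as R
s=bot.get_state();print(R.from_rotvec(s['tool_rot']).as_matrix().round(3))"
```

```text
block scene [611.1 216.4] 5.7 0.059
block side [614.4 215.8] 5.5 0.05
block ALL [613.4 215.6] 5.6 0.067
in fence [-45.8   0.7] -0.4
[552.8 204.4   9. ] [-19.4   0.3  13.4] 19.65
tcp in block frame [-61.4  -5.3]
corners [[654.0, 275.0], [664.0, 165.0], [573.0, 156.0], [562.0, 266.0]]
[[-0.975 -0.102 -0.2  ]
 [-0.104  0.995  0.003]
 [ 0.198  0.024 -0.98 ]]
```

Force against the fence rose to 18 N, so the block is seated. I'll retreat straight back, then up and clear.

>>> move_arm(translation=[[-0.5,-0.05,0],[-1,-0.1,0],[-1,-0.1,0],[-0.8,-0.1,0.3],[-0.5,-0.3,1],[-0.3,-1,1],[0,-1,1],[0,-1,1]], twist=[[0,0,0],[0,0,0],[0,-0.03,0],[0,-0.03,0],[0,0,0],[0,0,0],[0,0,0],[0,0,0]], hand=[-0.2,-0.2,-0.2,-0.2,-0.2,-0.2,-0.2,-0.2])

```text
clock: 20.45
eef_pos: [479.1, 132.2, 94.6]
tool_rot: [-0.17, 3.121, 0.006]
force: [1.6, 0.7, 0.6]
finger_gap: 51.4
```

>>> move_arm(translation=[[0,-1,1],[0,-1,1],[0,-1,0],[0,-1,0],[0,-1,0],[0,-1,0],[0,-0.5,0],[0,0,0]], twist=[[0,0,0],[0,0,0],[0,0,0],[0,0,0],[0,0,0],[0,0,0],[0,0,0],[0,0,0]], hand=[-0.2,-0.2,-0.2,-0.2,-0.2,-0.2,-0.2,-0.2])

```text
clock: 21.25
eef_pos: [502.2, -5.8, 147.5]
tool_rot: [-0.161, 3.074, -0.001]
force: [0.4, 0.0, -0.2]
finger_gap: 51.5
```

```bash
python3 l.py 612 216 6 c
python3 - <<'E'
from h import *
look('fence',[659,219.7,.105])
for l in ["flux_tin","tape_roll","battery","tweezers"]:
    P=bot.camera_params("scene")
    for d in bot.pinpoint(l,"scene")[:1]: print(l,ray(P,d["uv"],0).round(0))
im=bot.capture("scene"); cv2.imwrite("pics/d.png",cv2.resize(im[160:260,240:400],None,fx=5,fy=5,interpolation=cv2.INTER_CUBIC)[:,:,::-1])
E
```

```text
block scene [610.5 218.4] 5.7 0.041
block side [614.3 214.9] 7.1 0.068
block ALL [612.3 217.4] 7.2 0.069
in fence [-46.7   2.6] 1.2
[500.9  -4.  146.9] [-0.1 -0.5 -0. ] 21.45
tcp in block frame [-138.2 -205.9]
corners [[651.0, 278.0], [665.0, 169.0], [574.0, 157.0], [560.0, 266.0]]
fence scene [657.1 220.3] 5.5 0.268
fence side [662.9 217.5] 5.4 0.141
fence ALL [661.9 218.3] 5.5 0.235
flux_tin [565. 424.   0.]
tape_roll [640.   5.   0.]
battery [739. 214.   0.]
tweezers [462. 453.   0.]
```

View pics/d.png

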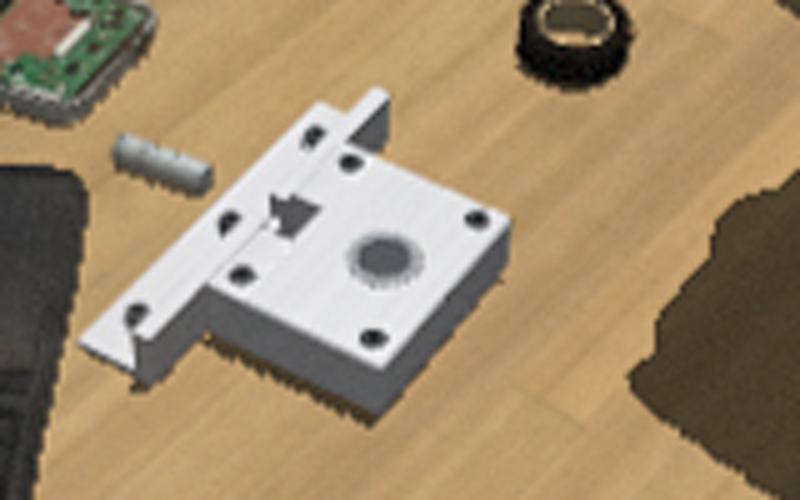

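The picture shows the slotted face flat against the fence with no visible gap, and the slot at (293,215) in line with the notch. The small things are where they were.

```bash
python3 -c "
from bench import bot
print(bot.job_done())"
```

```text
the job is handed in; nothing more can be done
None
```

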